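# Set the gap of a laboratory sample mill

### The arm

A 6-joint arm with a two-finger parallel gripper is mounted at the origin on the work surface. World frame = base frame: x ahead of the robot, y to its left, z up, the work surface at z = 0. Lengths are in m, angles in rad, forces in N, time in s.
With the tool pointing down it reaches from about 0.3 to 0.775 m from the base axis. Payload 14.6 kg.
Tool frame: the origin (TCP) lies between the finger pads, 19 mm behind the fingertips; this is the grasp point; z points along the fingers, y is the line along which they close (so a half turn about z gives the same grasp; the last joint's range is limited). The gripper opens to 94 mm and grips with 3 to 60 N. Pads are 16 mm wide; open, the fingers measure 119 mm over their backs; the gripper's body (75 mm by 177 mm) begins 78 mm behind the grasp point.
Start: joints at [-1.206, 0.3, 1.521, -0, 1.321, -0.067], TCP at [0.23, -0.5, 0.224] pointing down, gripper open.
Joint ranges: [-3.03, 3.03], [-0.79, 2.21], [0.23, 2.52], [-1.04, 4.18], [0, 3.07], [-2.55, 2.55]. Speed limits (rad/s): [2.22, 2.22, 2.57, 3.14, 3.14, 3.14].

### API

Orientations are given as a rotation vector (axis times angle).
In Python, from rig import robot gives the robot as it stands.
- The arm moves only by the tool carry_out, never from a script. Its argument "series" is a list of rows, each a list of 3 entries, a list of its own where there are three numbers: the turn, a rotation vector about the tool's x, y, z in rad, then the shift along the tool's x, y, z in mm, then the closure in counts, from 0 (fully open) to 255 (shut). In form: [[[ax, ay, az], [x, y, z], gripper], ...]. A call has 1 to 20 rows; each row is the pose to reach, as a shift and turn from the pose commanded when the call began, along the tool's axes at that moment; what a row does not reach only later rows make up. A row lasts 1/10 s, in which the tool goes at most 50 mm and 8.59 degrees, less where a joint would pass 70% of its speed; a pose out of reach is approached as far as the arm can. A call with a gripper value outside its range is refused whole. The fingers move at their own pace and stop on an object; the grip force is fixed at half the most. Time passes only in rows, so rows that repeat a pose let the fingers close. It gives the time, the measured TCP pose, the force, the opening and the grip force at its end, in the units of the state.
- robot.get_state(): the state, without advancing time (a new reading comes with each control period).
- robot.snapshot(name): name is "scene" or "top" or "wrist"; returns the picture (420x560x3 uint8, red, green, blue); there is no depth.
- robot.calibration(name): a dict with "camera_matrix" (3x3 intrinsics, pixels), "eye" and "attitude" of the camera in the world. Camera axes: x right, y down, z forward; pixel columns grow to the right and rows downward; lengths in m; the calibration is good to about 2 mm. A picture is of the moment at which its call begins: read the wrist's pose just before it. calibration takes no time and is no camera call; for the wrist camera it gives the pose at the moment of the call.
- robot.finish_job(): hands the job in; it is judged then, once.
The state is a dict: "clock": time; "joints": joint angles; "qd": joint speeds; "effort": joint torques, N m; "ee_pos": TCP position; "eef_rot": TCP orientation; "contact_force": force on the tool from outside, world axes, zero at the start; "wrist_torque": the same for the moment, N m; "width": finger opening in m; "finger_force": force on a finger pad.
Only numpy, scipy, OpenCV 4.12 (cv2) and the standard library are available. Lean on these libraries where they do the work, as an engineer would, in place of code of your own. Each camera call takes 0.05 s, during which the arm holds its last target. There are 200 camera calls.

### The job

Set the grinding gap of the sample mill on the lab bench: turn its black adjustment ring clockwise (seen from above) until you feel the burrs touch, without jamming them hard together, then turn it back exactly three clicks and let go, with the ring resting in the third click. Leave the things standing round the mill where they are.

Things in the scene. Friction and masses are not known exactly. Their poses are not given: they have to be found in the camera images.
- mill: Sample mill, fixed to the bench: foot plate 170 x 150 mm, 18 mm thick; white housing 130 x 120 mm with blue band up to 108 mm; round grey collar (88 mm across, 18 white ticks) up to 145 mm; the adjustment ring on top. Origin: centre of the underside, on the ring's vertical axis; z up; spout and buttons face -x.
- ring: Adjustment ring on the mill: black ribbed cylinder, 62 mm across, 40 mm tall, 150 to 190 mm above the bench, turning about its vertical axis; sides free for a grasp across its diameter. Origin: centre of its underside; z up, x to the orange line. Clockwise seen from above (yaw falling) closes the gap. Starts about 4 to 8 clicks open; a fixed stop lies about 166 degrees open of burr contact.
- ring_grip (a point): Point on the ring's axis, 28 mm above its underside (12 mm below its top): a good TCP height for a grasp from above. A grip of 20 N holds it; gripping can wind the ring up by 0.2 N m, so read the moment's zero before closing the fingers.
- ring_mark (a point): Outer end of the orange line on the ring's top, 31 mm from the axis; shows how far it has turned. The ring clicks into 18 places per turn, 20 degrees apart, and settles in the nearest when let go (each takes about 0.1 N m to pass). Burr contact lies 13 degrees clockwise of the first click on the way back, so the third click back is 53 degrees anticlockwise of first touch.
- ring_top (a point): Centre of the ring's top, 190 mm above the bench (the dark feed hole). Where the burrs touch, inside, is marked nowhere and differs each time. From first touch on, the resistance to turning climbs by about 4 N m per radian, in places up to 10: 0.25 to 0.3 N m is a sure touch; 0.7 N m jams the burrs and fails.
- wash_bottle: White plastic wash bottle, 60 mm across, 124 mm tall with a thin bent spout to 165 mm; loose. Origin: centre of the underside. Leave alone.
- jar: Sample jar with a blue cap, 48 mm across, 70 mm tall; loose. Origin: centre of the underside. Leave alone.
- cup: Small steel cup, 60 mm across the rim, 45 mm tall; loose. Origin: centre of the underside. Leave alone.
- brush: Cleaning brush lying flat, about 190 x 42 mm and 20 mm high; loose. Origin: under its middle, x along it. Leave alone.
Mind the look-alikes: they are no part of the job. What is meant by the mill is not purple, and is the larger of those in its own colour.

How it is judged:
By the outcome, as a careful person would: the job done as asked, in the order asked, and still so for the second after the job is handed in, with the robot touching nothing.
It also fails if it takes over 72 s, if anything falls off the work surface, if the arm or the gripper's body presses on something with over 40 N, if the wrist force passes 120 N, or if a joint passes its speed limit or range.

## Working session

There is one attempt and no reset: what is moved stays moved. The work goes in short steps, Python scripts to look and compute and a tool call to move; the robot and the scene stay as the last step left them, time stands still between calls to the robot, and variables do not carry over. Pictures are saved under pics/ and viewed, at most 10 in all, crops included, and the job is handed in when it is done.

Besides the shell and the picture viewer there is one more tool, called after "Request:" as a command line: name --argument value ..., lists and objects as JSON in quotes. carry_out: Moves the arm, as the interface text tells. Its arguments: {"type":"object","properties":{"series":{"type":"array","items":{"type":"array"}}},"required":["series"]}

```bash
mkdir -p pics; python3 - <<'E'
from rig import robot
import cv2
for n in("scene","top"):
    c=robot.calibration(n); print(n,c)
    cv2.imwrite(f"pics/{n}0.png",robot.snapshot(n)[:,:,::-1])
print(robot.get_state())
E
```

```text
scene {'camera_matrix': array([[539.07118561,   0.        , 277.30529877],
       [  0.        , 539.07118561, 204.79420626],
       [  0.        ,   0.        ,   1.        ]]), 'eye': array([ 1.11364882, -0.71542017,  0.70745917]), 'attitude': array([-2.04146914, -0.70755788,  0.38022029])}
top {'camera_matrix': array([[512.98571292,   0.        , 271.70920043],
       [  0.        , 512.98571292, 209.67786041],
       [  0.        ,   0.        ,   1.        ]]), 'eye': array([0.38950857, 0.01057352, 1.25010365]), 'attitude': array([-2.15518607,  2.1400183 , -0.18427701])}
{'clock': 0.1, 'joints': array([-1.20560180e+00,  3.00400562e-01,  1.52151742e+00,  2.93027462e-05,
        1.32070528e+00, -6.65987694e-02]), 'qd': array([ 0.00044227, -0.00081671, -0.00334791, -0.00045566, -0.00163426,
        0.00020301]), 'effort': array([ 8.94040641e-04, -5.32649016e+01, -3.53286195e+01,  7.09228450e-02,
        2.35017546e-02, -4.84147199e-05]), 'ee_pos': array([ 0.23010193, -0.49931412,  0.22375194]), 'eef_rot': array([-3.06766247e+00, -6.72772119e-01,  1.96640464e-04]), 'contact_force': array([ 0.06721553,  0.43516839, -0.69131708]), 'wrist_torque': array([-0.01825362, -0.03490824, -0.02225209]), 'finger_force': 0.0, 'width': 0.09371496542314509}
```

View pics/scene0.png

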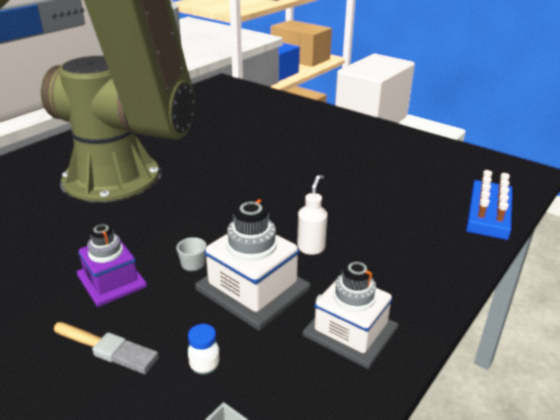

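View pics/top0.png

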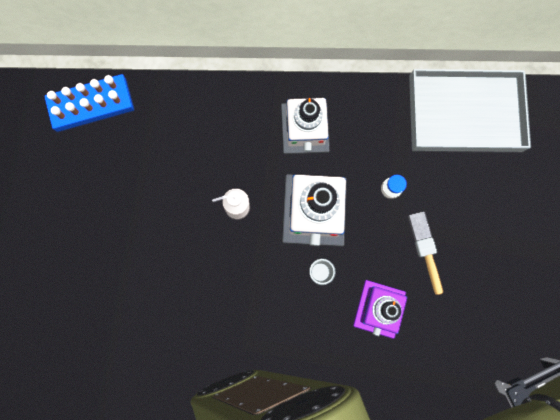

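The mills that could be confused, in the top view, are purple (380,310), small white (308,118) and large white (321,200). The large white one is the target. The wash bottle (235,204), cup (321,271), jar (395,187) and brush are around it. I'll check the choice in one crop.

```bash
cat > h.py <<'E'
import numpy as np
from scipy.spatial.transform import Rotation as R
def ray(c,u,v,z):
    d=R.from_rotvec(c["attitude"]).as_matrix()@np.linalg.solve(c["camera_matrix"],[u,v,1.])
    return c["eye"]+d*(z-c["eye"][2])/d[2]
E
python3 - <<'E'
from rig import robot
import cv2
from h import *
a=cv2.imread("pics/top0.png")[165:255,270:370]
b=cv2.imread("pics/scene0.png")[190:280,200:300]
cv2.imwrite("pics/crop.png",cv2.resize(np.hstack([a[:,:100],b]),None,fx=4,fy=4,interpolation=cv2.INTER_CUBIC))
c=robot.calibration("top")
for p in[(322,198),(308,199)]: print(p,ray(c,*p,.19))
s=robot.get_state();print(R.from_rotvec(s["eef_rot"]).as_matrix())
E
```

```text
(322, 198) [ 0.58156202 -0.11125659  0.19      ]
(308, 199) [ 0.5791702  -0.08176726  0.19      ]
[[ 9.08219772e-01  4.18493404e-01 -3.41545466e-04]
 [ 4.18493532e-01 -9.08219256e-01  9.72789102e-04]
 [ 9.69076538e-05 -1.02644086e-03 -9.99999469e-01]]
```

View pics/crop.png

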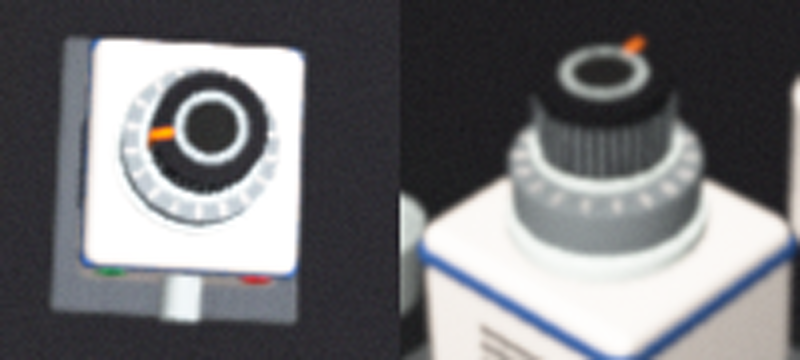

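The large white mill is confirmed: ring-top centre at crop (211,127), so top pixel (322.4,196.5). The orange line points to the image's left, which is +y. Its centre in the scene view is about (250.7,208).

```bash
python3 - <<'E'
from rig import robot
from h import *
a=ray(robot.calibration("top"),322.4,196.5,.19);m=ray(robot.calibration("top"),307.1,198.6,.19);b=ray(robot.calibration("scene"),250.7,208,.19)
print(a,b,m,np.degrees(np.arctan2(*(m-a)[1::-1])))
g=(a+b)/2
s=robot.get_state();T=R.from_rotvec(s["eef_rot"])
for z in(.26,.178): print(T.inv().apply((np.r_[g[:2],z]-s["ee_pos"])*1000))
E
```

```text
[ 0.58477563 -0.11212977  0.19      ] [ 0.58382062 -0.10899549  0.19      ] [ 0.58000749 -0.0798779   0.19      ] 98.40973308538273
[ 484.38147792 -204.88002008  -35.99083905]
[ 484.37353149 -204.79585193   46.00911737]
```

Request:
carry_out --series '[[[0, 0, 0], [0, 0, -36], 0], [[0, 0, -0.12], [40, -17, -36], 0], [[0, 0, -0.26], [80, -34, -36], 0], [[0, 0, -0.4], [120, -51, -36], 0], [[0, 0, -0.54], [160, -68, -36], 0], [[0, 0, -0.68], [200, -85, -36], 0], [[0, 0, -0.82], [240, -102, -36], 0], [[0, 0, -0.96], [280, -119, -36], 0], [[0, 0, -1.1], [320, -136, -36], 0], [[0, 0, -1.24], [360, -153, -36], 0], [[0, 0, -1.38], [400, -170, -36], 0], [[0, 0, -1.52], [440, -187, -36], 0], [[0, 0, -1.66], [470, -199, -36], 0], [[0, 0, -1.8], [484.4, -204.9, -36], 0], [[0, 0, -1.8], [484.4, -204.9, -36], 0], [[0, 0, -1.8], [484.4, -204.9, -36], 0], [[0, 0, -1.8], [484.4, -204.9, -36], 0]]'

```text
clock: 1.8
ee_pos: [0.5838, -0.1116, 0.2603]
eef_rot: [-1.386, -2.819, 0.0]
contact_force: [0.1, 0.6, 0.9]
width: 0.0943
finger_force: 0.0
```

```bash
python3 - <<'E'
from rig import robot
from h import *
import cv2
s=robot.get_state();print(s["joints"],s["ee_pos"],s["wrist_torque"],R.from_rotvec(s["eef_rot"]).as_matrix())
c=robot.calibration("wrist");print(c)
cv2.imwrite("pics/w.png",robot.snapshot("wrist")[:,:,::-1])
E
```

```text
[-2.50410485e-01  3.76585657e-01  1.33567440e+00 -1.07624288e-04
  1.42951159e+00 -9.07190949e-01] [ 0.58377755 -0.11156759  0.26025395] [-0.02849484 -0.1103921  -0.03833221] [[-6.10582273e-01  7.91952806e-01 -1.99815466e-04]
 [ 7.91952828e-01  6.10582275e-01 -5.88735234e-05]
 [ 7.53787295e-05 -1.94191553e-04 -9.99999978e-01]]
{'camera_matrix': array([[329.51377829,   0.        , 277.3361054 ],
       [  0.        , 329.51377829, 208.66482281],
       [  0.        ,   0.        ,   1.        ]]), 'eye': array([ 0.5328027 , -0.04482291,  0.42137771]), 'attitude': array([2.70702737, 0.92436108, 0.13627271])}
```

View pics/w.png

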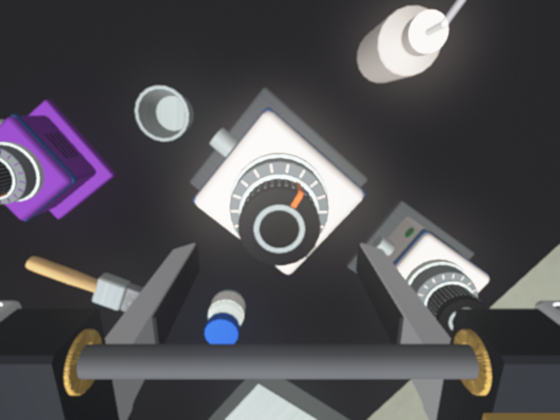

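The wrist view shows the ring-top centre at about (279,228), between the fingers, with the outer end of the orange line at about (300,187). The jar is at (223,325), lower than the fingers.

```bash
python3 - <<'E'
from rig import robot
from h import *
c=robot.calibration("wrist");a=ray(c,279,228,.19);m=ray(c,300,187,.19)
print(a,m,np.hypot(*(m-a)[:2]),np.degrees(np.arctan2(*(m-a)[1::-1])))
s=robot.get_state();print(R.from_rotvec(s["eef_rot"]).inv().apply(np.r_[a[:2],.178]-s["ee_pos"])*1000)
E
```

```text
[ 0.58582095 -0.11145925  0.19      ] [ 0.57853097 -0.07741891  0.19      ] 0.034812184609481815 102.08770243004264
[-1.09059679  1.70382101 82.37245512]
```

Request:
carry_out --series '[[[0, 0, 0], [-0.8, 1.2, 25], 0], [[0, 0, 0], [-0.8, 1.2, 50], 0], [[0, 0, 0], [-0.8, 1.2, 70], 0], [[0, 0, 0], [-0.8, 1.2, 82], 0], [[0, 0, 0], [-0.8, 1.2, 82], 0], [[0, 0, 0], [-0.8, 1.2, 82], 0], [[0, 0, 0], [-0.8, 1.2, 82], 0]]'

```text
clock: 2.55
ee_pos: [0.5862, -0.1108, 0.1795]
eef_rot: [1.38, 2.82, 0.001]
contact_force: [-0.5, 0.1, 0.3]
width: 0.094
finger_force: 0.0
```

```bash
cat > st.py <<'E'
from rig import robot
from h import *
s=robot.get_state();M=R.from_rotvec(s["eef_rot"]).as_matrix()
print(s["clock"],"pos",s["ee_pos"].round(4),"yaw",np.degrees(np.arctan2(M[1,0],M[0,0])).round(2),"F",s["contact_force"].round(2),"T",s["wrist_torque"].round(3),"j1,j6",s["joints"][[0,5]].round(3),"w",round(s["width"],4),s["finger_force"])
E
python3 st.py
```

```text
2.55 pos [ 0.5862 -0.1108  0.1795] yaw 127.85 F [-0.48  0.09  0.3 ] T [ 0.026 -0.052 -0.023] j1,j6 [-0.248 -0.909] w 0.094 0.0
```

Request:
carry_out --series '[[[0, 0, 0], [0, 0, 0], 255], [[0, 0, 0], [0, 0, 0], 255], [[0, 0, 0], [0, 0, 0], 255], [[0, 0, 0], [0, 0, 0], 255], [[0, 0, 0], [0, 0, 0], 255], [[0, 0, 0], [0, 0, 0], 255], [[0, 0, 0], [0, 0, 0], 255], [[0, 0, 0], [0, 0, 0], 255]]'

```text
clock: 3.35
ee_pos: [0.5851, -0.1112, 0.1783]
eef_rot: [-1.38, -2.821, 0.002]
contact_force: [-7.7, -3.1, 3.6]
width: 0.0618
finger_force: 30.0
```

```bash
python3 st.py
```

```text
3.35 pos [ 0.5851 -0.1112  0.1783] yaw 127.85 F [-7.71 -3.14  3.56] T [-0.594  1.155 -0.004] j1,j6 [-0.249 -0.909] w 0.0618 30.000380873680115
```

Request:
carry_out --series '[[[0, 0, 0.08], [0, 0, 0], 255], [[0, 0, 0.16], [0, 0, 0], 255], [[0, 0, 0.24], [0, 0, 0], 255], [[0, 0, 0.32], [0, 0, 0], 255], [[0, 0, 0.4], [0, 0, 0], 255], [[0, 0, 0.4], [0, 0, 0], 255], [[0, 0, 0.4], [0, 0, 0], 255], [[0, 0, 0.4], [0, 0, 0], 255]]'

```text
clock: 4.15
ee_pos: [0.5852, -0.1111, 0.1784]
eef_rot: [-1.913, -2.491, 0.002]
contact_force: [-7.4, -2.8, 3.6]
width: 0.0614
finger_force: 30.0
```

```bash
python3 st.py
```

```text
4.15 pos [ 0.5852 -0.1111  0.1784] yaw 104.93 F [-7.39 -2.79  3.57] T [-0.632  1.086 -0.013] j1,j6 [-0.249 -0.509] w 0.0614 30.00048816204071
```

Request:
carry_out --series '[[[0, 0, 0.08], [0, 0, 0], 255], [[0, 0, 0.16], [0, 0, 0], 255], [[0, 0, 0.24], [0, 0, 0], 255], [[0, 0, 0.32], [0, 0, 0], 255], [[0, 0, 0.4], [0, 0, 0], 255], [[0, 0, 0.44], [0, 0, 0], 255], [[0, 0, 0.44], [0, 0, 0], 255], [[0, 0, 0.44], [0, 0, 0], 255]]'

```text
clock: 4.95
ee_pos: [0.5852, -0.1111, 0.1784]
eef_rot: [-2.411, -2.013, 0.003]
contact_force: [-5.9, -3.1, 1.8]
width: 0.0615
finger_force: 30.0
```

```bash
python3 st.py
```

```text
4.95 pos [ 0.5852 -0.1111  0.1784] yaw 79.72 F [-5.91 -3.1   1.78] T [-0.628  0.979  0.021] j1,j6 [-0.249 -0.069] w 0.0615 29.999959766864777
```

Request:
carry_out --series '[[[0, 0, 0.035], [0, 0, 0], 255], [[0, 0, 0.07], [0, 0, 0], 255], [[0, 0, 0.07], [0, 0, 0], 255], [[0, 0, 0.07], [0, 0, 0], 255]]'

```text
clock: 5.35
ee_pos: [0.5853, -0.1111, 0.1784]
eef_rot: [-2.48, -1.928, 0.002]
contact_force: [-6.7, -2.7, 2.2]
width: 0.0614
finger_force: 30.0
```

```bash
python3 st.py
```

```text
5.35 pos [ 0.5853 -0.1111  0.1784] yaw 75.71 F [-6.67 -2.71  2.22] T [-0.675  1.012 -0.015] j1,j6 [-0.249  0.001] w 0.0614 29.99921590089798
```

Request:
carry_out --series '[[[0, 0, 0.03], [0, 0, 0], 255], [[0, 0, 0.06], [0, 0, 0], 255], [[0, 0, 0.06], [0, 0, 0], 255], [[0, 0, 0.06], [0, 0, 0], 255]]'

```text
clock: 5.75
ee_pos: [0.5852, -0.1112, 0.1784]
eef_rot: [-2.537, -1.852, 0.003]
contact_force: [-5.9, -2.8, 2.8]
width: 0.0618
finger_force: 30.0
```

```bash
python3 st.py
```

```text
5.75 pos [ 0.5852 -0.1112  0.1784] yaw 72.27 F [-5.91 -2.83  2.81] T [-0.655  1.031 -0.113] j1,j6 [-0.249  0.061] w 0.0618 30.000370144844055
```

Request:
carry_out --series '[[[0, 0, 0.05], [0, 0, 0], 255], [[0, 0, 0.1], [0, 0, 0], 255], [[0, 0, 0.14], [0, 0, 0], 255], [[0, 0, 0.14], [0, 0, 0], 255], [[0, 0, 0.14], [0, 0, 0], 255]]'

```text
clock: 6.25
ee_pos: [0.5853, -0.1111, 0.1784]
eef_rot: [2.66, 1.671, -0.002]
contact_force: [-5.5, -3.0, 3.7]
width: 0.0616
finger_force: 30.0
```

```bash
python3 st.py
```

```text
6.25 pos [ 0.5853 -0.1111  0.1784] yaw 64.26 F [-5.55 -3.03  3.73] T [-0.649  0.938  0.026] j1,j6 [-0.249  0.201] w 0.0616 30.00007063150406
```

63.6° turned, with no contact so far. I'll go on in small steps.

Request:
carry_out --series '[[[0, 0, 0.04], [0, 0, 0], 255], [[0, 0, 0.08], [0, 0, 0], 255], [[0, 0, 0.12], [0, 0, 0], 255], [[0, 0, 0.12], [0, 0, 0], 255], [[0, 0, 0.12], [0, 0, 0], 255]]'

```text
clock: 6.75
ee_pos: [0.5853, -0.1111, 0.1784]
eef_rot: [2.756, 1.508, -0.002]
contact_force: [-5.4, -3.8, 1.6]
width: 0.0613
finger_force: 30.0
```

```bash
python3 st.py
```

```text
6.75 pos [ 0.5853 -0.1111  0.1784] yaw 57.38 F [-5.4  -3.78  1.64] T [-0.737  0.941  0.005] j1,j6 [-0.249  0.321] w 0.0613 30.000716149806976
```

Request:
carry_out --series '[[[0, 0, 0.03], [0, 0, 0], 255], [[0, 0, 0.06], [0, 0, 0], 255], [[0, 0, 0.06], [0, 0, 0], 255], [[0, 0, 0.06], [0, 0, 0], 255]]'

```text
clock: 7.15
ee_pos: [0.5853, -0.1112, 0.1784]
eef_rot: [2.8, 1.425, -0.002]
contact_force: [-5.6, -3.7, 3.2]
width: 0.0614
finger_force: 30.0
```

```bash
python3 st.py
```

```text
7.15 pos [ 0.5853 -0.1112  0.1784] yaw 53.94 F [-5.57 -3.7   3.17] T [-0.754  0.914 -0.09 ] j1,j6 [-0.249  0.381] w 0.0614 30.000079572200775
```

Request:
carry_out --series '[[[0, 0, 0.03], [0, 0, 0], 255], [[0, 0, 0.06], [0, 0, 0], 255], [[0, 0, 0.06], [0, 0, 0], 255], [[0, 0, 0.06], [0, 0, 0], 255]]'

```text
clock: 7.55
ee_pos: [0.5853, -0.1112, 0.1784]
eef_rot: [2.841, 1.34, -0.002]
contact_force: [-4.6, -3.5, 1.7]
width: 0.0615
finger_force: 30.0
```

```bash
python3 st.py
```

```text
7.55 pos [ 0.5853 -0.1112  0.1784] yaw 50.5 F [-4.6  -3.49  1.68] T [-0.724  1.008 -0.084] j1,j6 [-0.249  0.441] w 0.0615 29.999173879623413
```

Request:
carry_out --series '[[[0, 0, 0.05], [0, 0, 0], 255], [[0, 0, 0.1], [0, 0, 0], 255], [[0, 0, 0.1], [0, 0, 0], 255], [[0, 0, 0.1], [0, 0, 0], 255]]'

```text
clock: 7.95
ee_pos: [0.5853, -0.1112, 0.1784]
eef_rot: [2.905, 1.196, -0.002]
contact_force: [-5.4, -3.6, 2.9]
width: 0.0616
finger_force: 30.0
```

```bash
python3 st.py
```

```text
7.95 pos [ 0.5853 -0.1112  0.1784] yaw 44.77 F [-5.38 -3.57  2.85] T [-0.798  0.919  0.042] j1,j6 [-0.249  0.541] w 0.0616 29.99962717294693
```

Request:
carry_out --series '[[[0, 0, 0.04], [0, 0, 0], 255], [[0, 0, 0.08], [0, 0, 0], 255], [[0, 0, 0.12], [0, 0, 0], 255], [[0, 0, 0.12], [0, 0, 0], 255], [[0, 0, 0.12], [0, 0, 0], 255]]'

```text
clock: 8.45
ee_pos: [0.5853, -0.1112, 0.1784]
eef_rot: [2.971, 1.02, -0.002]
contact_force: [-5.2, -4.5, 3.0]
width: 0.0613
finger_force: 30.0
```

```bash
python3 st.py
```

```text
8.45 pos [ 0.5853 -0.1112  0.1784] yaw 37.9 F [-5.22 -4.54  3.01] T [-0.745  0.933 -0.049] j1,j6 [-0.249  0.661] w 0.0613 29.99896913766861
```

Request:
carry_out --series '[[[0, 0, 0.03], [0, 0, 0], 255], [[0, 0, 0.06], [0, 0, 0], 255], [[0, 0, 0.06], [0, 0, 0], 255], [[0, 0, 0.06], [0, 0, 0], 255]]'

```text
clock: 8.85
ee_pos: [0.5853, -0.1112, 0.1784]
eef_rot: [3.0, 0.93, -0.002]
contact_force: [-5.5, -3.8, 2.6]
width: 0.0616
finger_force: 30.0
```

```bash
python3 st.py
```

```text
8.85 pos [ 0.5853 -0.1112  0.1784] yaw 34.46 F [-5.46 -3.82  2.61] T [-0.813  0.974 -0.015] j1,j6 [-0.249  0.721] w 0.0616 29.999157786369324
```

Request:
carry_out --series '[[[0, 0, 0.015], [0, 0, 0], 255], [[0, 0, 0.03], [0, 0, 0], 255], [[0, 0, 0.03], [0, 0, 0], 255], [[0, 0, 0.03], [0, 0, 0], 255]]'

```text
clock: 9.25
ee_pos: [0.5853, -0.1113, 0.1784]
eef_rot: [3.014, 0.885, -0.002]
contact_force: [-5.2, -4.0, 2.0]
width: 0.0614
finger_force: 30.0
```

```bash
python3 st.py
```

```text
9.25 pos [ 0.5853 -0.1113  0.1784] yaw 32.74 F [-5.22 -3.96  2.01] T [-0.757  0.95  -0.053] j1,j6 [-0.249  0.751] w 0.0614 29.99904155731201
```

Request:
carry_out --series '[[[0, 0, 0.02], [0, 0, 0], 255], [[0, 0, 0.04], [0, 0, 0], 255], [[0, 0, 0.04], [0, 0, 0], 255], [[0, 0, 0.04], [0, 0, 0], 255]]'

```text
clock: 9.65
ee_pos: [0.5853, -0.1113, 0.1784]
eef_rot: [3.031, 0.825, -0.002]
contact_force: [-4.6, -3.2, 3.5]
width: 0.0615
finger_force: 30.0
```

```bash
python3 st.py
```

```text
9.65 pos [ 0.5853 -0.1113  0.1784] yaw 30.44 F [-4.64 -3.16  3.51] T [-0.789  0.943 -0.081] j1,j6 [-0.249  0.791] w 0.0615 30.00002682209015
```

Request:
carry_out --series '[[[0, 0, 0.06], [0, 0, 0], 255], [[0, 0, 0.12], [0, 0, 0], 255], [[0, 0, 0.12], [0, 0, 0], 255], [[0, 0, 0.12], [0, 0, 0], 255]]'

```text
clock: 10.05
ee_pos: [0.5853, -0.1112, 0.1784]
eef_rot: [3.075, 0.642, -0.002]
contact_force: [-4.6, -3.5, 2.0]
width: 0.0614
finger_force: 30.0
```

```bash
python3 st.py
```

```text
10.05 pos [ 0.5853 -0.1112  0.1784] yaw 23.57 F [-4.59 -3.53  2.04] T [-0.867  0.916  0.005] j1,j6 [-0.249  0.911] w 0.0614 30.000053644180298
```

Request:
carry_out --series '[[[0, 0, 0.05], [0, 0, 0], 255], [[0, 0, 0.1], [0, 0, 0], 255], [[0, 0, 0.1], [0, 0, 0], 255], [[0, 0, 0.1], [0, 0, 0], 255]]'

```text
clock: 10.45
ee_pos: [0.5853, -0.1113, 0.1784]
eef_rot: [3.103, 0.487, -0.002]
contact_force: [-4.1, -3.5, 2.5]
width: 0.0615
finger_force: 30.0
```

```bash
python3 st.py
```

```text
10.45 pos [ 0.5853 -0.1113  0.1784] yaw 17.84 F [-4.12 -3.52  2.49] T [-0.849  0.977 -0.007] j1,j6 [-0.249  1.011] w 0.0615 29.999514520168304
```

110° turned. The next candidate is about 113°.

Request:
carry_out --series '[[[0, 0, 0.03], [0, 0, 0], 255], [[0, 0, 0.06], [0, 0, 0], 255], [[0, 0, 0.06], [0, 0, 0], 255], [[0, 0, 0.06], [0, 0, 0], 255]]'

```text
clock: 10.85
ee_pos: [0.5853, -0.1113, 0.1784]
eef_rot: [3.116, 0.394, -0.002]
contact_force: [-4.8, -3.8, 1.0]
width: 0.0615
finger_force: 30.0
```

```bash
python3 st.py
```

```text
10.85 pos [ 0.5853 -0.1113  0.1784] yaw 14.4 F [-4.84 -3.8   0.98] T [-0.828  0.945 -0.08 ] j1,j6 [-0.249  1.071] w 0.0615 29.998906552791595
```

Request:
carry_out --series '[[[0, 0, 0.025], [0, 0, 0], 255], [[0, 0, 0.05], [0, 0, 0], 255], [[0, 0, 0.05], [0, 0, 0], 255], [[0, 0, 0.05], [0, 0, 0], 255]]'

```text
clock: 11.25
ee_pos: [0.5853, -0.1113, 0.1784]
eef_rot: [3.125, 0.316, -0.002]
contact_force: [-5.7, -3.6, 3.5]
width: 0.0614
finger_force: 30.0
```

```bash
python3 st.py
```

```text
11.25 pos [ 0.5853 -0.1113  0.1784] yaw 11.54 F [-5.75 -3.6   3.54] T [-0.9    0.974 -0.084] j1,j6 [-0.249  1.121] w 0.0614 29.999881088733673
```

Request:
carry_out --series '[[[0, 0, 0.07], [0, 0, 0], 255], [[0, 0, 0.13], [0, 0, 0], 255], [[0, 0, 0.13], [0, 0, 0], 255], [[0, 0, 0.13], [0, 0, 0], 255]]'

```text
clock: 11.65
ee_pos: [0.5853, -0.1113, 0.1784]
eef_rot: [3.138, 0.112, -0.002]
contact_force: [-4.8, -4.2, 3.7]
width: 0.0613
finger_force: 30.0
```

```bash
python3 st.py
```

```text
11.65 pos [ 0.5853 -0.1113  0.1784] yaw 4.09 F [-4.83 -4.15  3.72] T [-0.887  0.985 -0.022] j1,j6 [-0.249  1.251] w 0.0613 29.999274015426636
```

Request:
carry_out --series '[[[0, 0, 0.05], [0, 0, 0], 255], [[0, 0, 0.1], [0, 0, 0], 255], [[0, 0, 0.1], [0, 0, 0], 255], [[0, 0, 0.1], [0, 0, 0], 255]]'

```text
clock: 12.05
ee_pos: [0.5853, -0.1113, 0.1784]
eef_rot: [3.14, -0.045, -0.002]
contact_force: [-4.6, -4.6, 3.2]
width: 0.0614
finger_force: 30.0
```

```bash
python3 st.py
```

```text
12.05 pos [ 0.5853 -0.1113  0.1784] yaw -1.65 F [-4.64 -4.56  3.22] T [-0.913  0.986 -0.07 ] j1,j6 [-0.249  1.351] w 0.0614 29.99933212995529
```

Request:
carry_out --series '[[[0, 0, 0.03], [0, 0, 0], 255], [[0, 0, 0.06], [0, 0, 0], 255], [[0, 0, 0.06], [0, 0, 0], 255], [[0, 0, 0.06], [0, 0, 0], 255]]'

```text
clock: 12.45
ee_pos: [0.5853, -0.1113, 0.1784]
eef_rot: [3.137, -0.139, -0.002]
contact_force: [-5.1, -4.7, 4.5]
width: 0.062
finger_force: 30.0
```

```bash
python3 st.py
```

```text
12.45 pos [ 0.5853 -0.1113  0.1784] yaw -5.08 F [-5.06 -4.72  4.45] T [-0.903  1.022 -0.043] j1,j6 [-0.249  1.411] w 0.062 29.999012053012848
```

Request:
carry_out --series '[[[0, 0, 0.02], [0, 0, 0], 255], [[0, 0, 0.04], [0, 0, 0], 255], [[0, 0, 0.04], [0, 0, 0], 255], [[0, 0, 0.04], [0, 0, 0], 255]]'

```text
clock: 12.85
ee_pos: [0.5853, -0.1113, 0.1784]
eef_rot: [3.134, -0.202, -0.002]
contact_force: [-4.0, -4.8, 3.0]
width: 0.0616
finger_force: 30.0
```

```bash
python3 st.py
```

```text
12.85 pos [ 0.5853 -0.1113  0.1784] yaw -7.37 F [-3.96 -4.83  3.02] T [-0.943  1.034  0.067] j1,j6 [-0.249  1.451] w 0.0616 29.99876707792282
```

The moment is rising where the detent alone would pull it negative, so the burrs are starting to touch. I'll use finer steps.

Request:
carry_out --series '[[[0, 0, 0.015], [0, 0, 0], 255], [[0, 0, 0.025], [0, 0, 0], 255], [[0, 0, 0.025], [0, 0, 0], 255], [[0, 0, 0.025], [0, 0, 0], 255]]'

```text
clock: 13.25
ee_pos: [0.5853, -0.1113, 0.1784]
eef_rot: [3.131, -0.241, -0.002]
contact_force: [-4.6, -5.3, 2.8]
width: 0.0618
finger_force: 30.0
```

```bash
python3 st.py
```

```text
13.25 pos [ 0.5853 -0.1113  0.1784] yaw -8.79 F [-4.62 -5.34  2.83] T [-0.941  0.956  0.043] j1,j6 [-0.249  1.476] w 0.0618 29.99887615442276
```

Request:
carry_out --series '[[[0, 0, 0.015], [0, 0, 0], 255], [[0, 0, 0.025], [0, 0, 0], 255], [[0, 0, 0.025], [0, 0, 0], 255], [[0, 0, 0.025], [0, 0, 0], 255]]'

```text
clock: 13.65
ee_pos: [0.5853, -0.1113, 0.1784]
eef_rot: [3.128, -0.28, -0.002]
contact_force: [-4.6, -4.4, 2.3]
width: 0.0614
finger_force: 30.0
```

```bash
python3 st.py
```

```text
13.65 pos [ 0.5853 -0.1113  0.1784] yaw -10.22 F [-4.56 -4.43  2.33] T [-0.959  0.997  0.161] j1,j6 [-0.249  1.501] w 0.0614 29.998742043972015
```

Request:
carry_out --series '[[[0, 0, 0.012], [0, 0, 0], 255], [[0, 0, 0.022], [0, 0, 0], 255], [[0, 0, 0.022], [0, 0, 0], 255], [[0, 0, 0.022], [0, 0, 0], 255]]'

```text
clock: 14.05
ee_pos: [0.5853, -0.1113, 0.1784]
eef_rot: [3.124, -0.314, -0.002]
contact_force: [-4.4, -4.9, 3.4]
width: 0.0617
finger_force: 30.0
```

```bash
python3 st.py
```

```text
14.05 pos [ 0.5853 -0.1113  0.1784] yaw -11.48 F [-4.37 -4.9   3.42] T [-0.9    0.995  0.194] j1,j6 [-0.249  1.523] w 0.0617 29.999442100524902
```

Request:
carry_out --series '[[[0, 0, 0.012], [0, 0, 0], 255], [[0, 0, 0.02], [0, 0, 0], 255], [[0, 0, 0.02], [0, 0, 0], 255], [[0, 0, 0.02], [0, 0, 0], 255]]'

```text
clock: 14.45
ee_pos: [0.5854, -0.1113, 0.1784]
eef_rot: [3.121, -0.345, -0.002]
contact_force: [-4.1, -4.6, 2.0]
width: 0.0614
finger_force: 30.0
```

```bash
python3 st.py
```

```text
14.45 pos [ 0.5854 -0.1113  0.1784] yaw -12.61 F [-4.14 -4.62  2.03] T [-0.963  0.951  0.264] j1,j6 [-0.249  1.543] w 0.0614 29.998799264431
```

The touch is sure (about 0.29 N m above zero). First touch is at yaw of about -6° ±2°, so the third click back is at about 47.5°, which is 1.05 rad back.

Request:
carry_out --series '[[[0, 0, -0.08], [0, 0, 0], 255], [[0, 0, -0.16], [0, 0, 0], 255], [[0, 0, -0.24], [0, 0, 0], 255], [[0, 0, -0.32], [0, 0, 0], 255], [[0, 0, -0.4], [0, 0, 0], 255], [[0, 0, -0.48], [0, 0, 0], 255], [[0, 0, -0.56], [0, 0, 0], 255], [[0, 0, -0.64], [0, 0, 0], 255], [[0, 0, -0.72], [0, 0, 0], 255], [[0, 0, -0.8], [0, 0, 0], 255], [[0, 0, -0.88], [0, 0, 0], 255], [[0, 0, -0.96], [0, 0, 0], 255], [[0, 0, -1.02], [0, 0, 0], 255], [[0, 0, -1.05], [0, 0, 0], 255], [[0, 0, -1.05], [0, 0, 0], 255], [[0, 0, -1.05], [0, 0, 0], 255], [[0, 0, -1.05], [0, 0, 0], 255]]'

```text
clock: 16.15
ee_pos: [0.5853, -0.1112, 0.1784]
eef_rot: [2.875, 1.266, -0.002]
contact_force: [-5.5, -3.4, 4.3]
width: 0.0615
finger_force: 30.0
```

```bash
python3 st.py
```

```text
16.15 pos [ 0.5853 -0.1112  0.1784] yaw 47.53 F [-5.48 -3.38  4.34] T [-0.713  0.939  0.072] j1,j6 [-0.249  0.493] w 0.0615 29.999746084213257
```

```bash
python3 - <<'E'
from rig import robot
from h import *
import cv2
for i in range(6):
    im=robot.snapshot("top" if i else "wrist"); print(robot.get_state()["wrist_torque"][2].round(3))
    if i==0: w=im; c=robot.calibration("wrist"); print(c)
cv2.imwrite("pics/g.png",cv2.resize(w[120:330,170:390],None,fx=2.6,fy=2.6,interpolation=cv2.INTER_CUBIC)[:,:,::-1])
E
```

```text
0.076
{'camera_matrix': array([[329.51377829,   0.        , 277.3361054 ],
       [  0.        , 329.51377829, 208.66482281],
       [  0.        ,   0.        ,   1.        ]]), 'eye': array([ 0.64303583, -0.04886236,  0.3393546 ]), 'attitude': array([ 2.66923538, -1.03538517, -0.15218082])}
0.052
0.072
0.082
0.042
0.086
```

View pics/g.png

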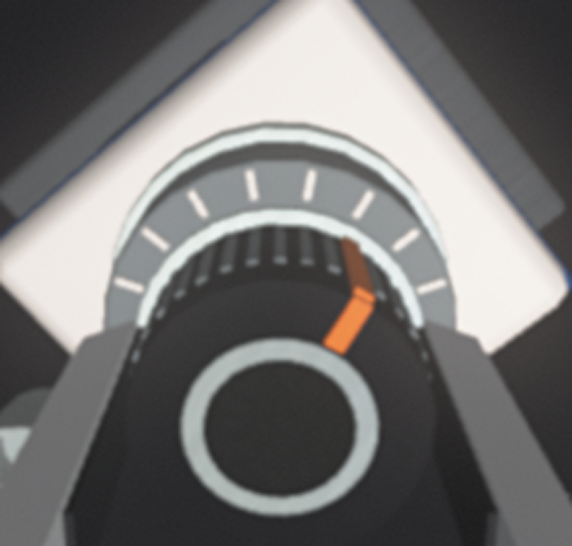

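The held ring's mark end is at crop (365,292) and its centre is at (280,427). I'll work out the ring's yaw from these and compare it with the first wrist picture.

```bash
python3 - <<'E'
from rig import robot
from h import *
c=robot.calibration("wrist")
def p(u,v): return ray(c,170+u/2.6-.3,120+v/2.6-.3,.19)
a=p(280,427)
for q in[(365,292),(334,349)]:
    d=p(*q)-a; print(a,np.hypot(*d[:2]),np.degrees(np.arctan2(d[1],d[0])))
E
```

```text
[ 0.58566136 -0.11195441  0.19      ] 0.03234198198388271 18.31428496402991
[ 0.58566136 -0.11195441  0.19      ] 0.019549994257728673 15.93760187828175
```

Request:
carry_out --series '[[[0, 0, -0.025], [0, 0, 0], 255], [[0, 0, -0.05], [0, 0, 0], 255], [[0, 0, -0.05], [0, 0, 0], 255], [[0, 0, -0.05], [0, 0, 0], 255]]'

```text
clock: 16.85
ee_pos: [0.5853, -0.1112, 0.1784]
eef_rot: [2.842, 1.337, -0.002]
contact_force: [-5.8, -3.1, 2.9]
width: 0.0614
finger_force: 30.0
```

```bash
python3 st.py
```

```text
16.85 pos [ 0.5853 -0.1112  0.1784] yaw 50.39 F [-5.77 -3.07  2.87] T [-0.786  1.018 -0.07 ] j1,j6 [-0.249  0.443] w 0.0614 29.999779164791107
```

The moment changed sign between 47.5° and 50.4°, so the click is at about 49°. I'll centre there, open and lift straight up.

Request:
carry_out --series '[[[0, 0, 0.025], [0, 0, 0], 255], [[0, 0, 0.025], [0, 0, 0], 255], [[0, 0, 0.025], [0, 0, 0], 0], [[0, 0, 0.025], [0, 0, 0], 0], [[0, 0, 0.025], [0, 0, 0], 0], [[0, 0, 0.025], [0, 0, 0], 0], [[0, 0, 0.025], [0, 0, 0], 0], [[0, 0, 0.025], [0, 0, 0], 0], [[0, 0, 0.025], [0, 0, 0], 0], [[0, 0, 0.025], [0, 0, -20], 0], [[0, 0, 0.025], [0, 0, -50], 0], [[0, 0, 0.025], [0, 0, -82], 0], [[0, 0, 0.025], [0, 0, -82], 0], [[0, 0, 0.025], [0, 0, -82], 0], [[0, 0, 0.025], [0, 0, -82], 0]]'

```text
clock: 18.35
ee_pos: [0.5855, -0.1105, 0.259]
eef_rot: [-2.858, -1.302, 0.002]
contact_force: [-0.1, -0.1, -1.0]
width: 0.0942
finger_force: 0.0
```

```bash
python3 - <<'E'
import st
from rig import robot
import cv2
w=robot.snapshot("wrist");print(robot.calibration("wrist"))
cv2.imwrite("pics/e.png",cv2.resize(w[130:290,190:370],None,fx=3,fy=3,interpolation=cv2.INTER_CUBIC)[:,:,::-1])
E
```

```text
18.35 pos [ 0.5855 -0.1105  0.259 ] yaw 48.98 F [-0.14 -0.06 -0.99] T [0.023 0.021 0.039] j1,j6 [-0.248  0.468] w 0.0942 0.0
{'camera_matrix': array([[329.51377829,   0.        , 277.3361054 ],
       [  0.        , 329.51377829, 208.66482281],
       [  0.        ,   0.        ,   1.        ]]), 'eye': array([ 0.6417222 , -0.04701405,  0.41999224]), 'attitude': array([ 2.68211251, -1.00134782, -0.14889414])}
```

View pics/e.png

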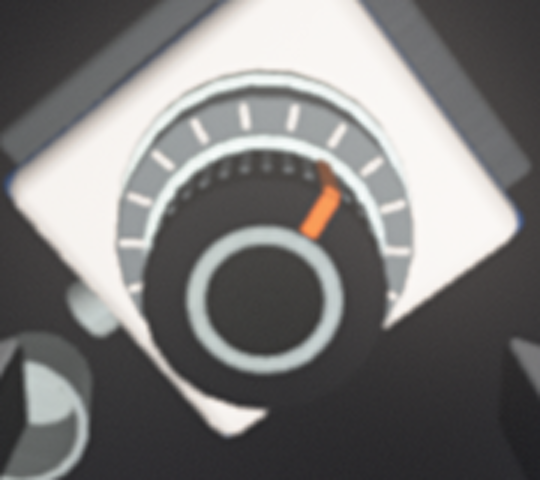

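The ring is free, with its mark end at crop (333,190) and its centre at (265,299). That puts the ring at yaw of about 19–20°, four clicks from the start (about 100°). Touch at about 133° from the start, less 53°, gives the same 80°. Nothing is touching the gripper, so I'll hand in.

```bash
python3 -c "
from rig import robot
print(robot.finish_job())"
```

```text
the job is handed in; nothing more can be done
None
```

I turned the large white mill's ring clockwise until the burrs touched (about 0.29 N m, well under the 0.7 N m jam limit), then back to the third click and let go. I handed the job in at about 18 s, but it returned no verdict.

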